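# Wipe pot shards off the potting slab under the grow light

### The job

Take the scraper from the white saucer, reach in under the grow-light bar until the scraper's front end touches the steel back stop, and then wipe all three terracotta shards along the slab and off its end into the empty blue tray. Move the sharp shards with the scraper only, never with the gripper, do not knock the light bar, and leave the seedlings and the other things on the bench alone. Finally stand the scraper upright on the saucer again.

Things in the scene. Friction and masses are not known exactly. Their poses are not given: they have to be found in the camera images.
- slab: Fixed white slab on a wooden block, 140 deep (x) x 310 long (y), flat top 60 mm above the bench. Origin: centre of its footprint at bench height; x points to the back stop (away from the robot and to its left, yaw 0.42 to 0.78 rad), z up. The shards start within 100 mm of mid-length, so 50 mm at each end is clear. The catch tray is at one end (+y or -y, varies), the seedlings at the other.
- back_stop: Fixed dark steel upright along the slab's whole far long edge, 12 thick x 310 long, its top 30 mm above the slab's top. Frame the same as the slab's (same origin); its working face is the plane x = +70 mm in that frame.
- lamp: Fixed white grow-light bar over the slab, 340 long (y). Frame the same as the slab's: it spans x = -30 to +15 mm, height 208 to 232 mm above the bench. Posts 14 mm square behind the back stop at x = +95, y = +/-130 mm, each with an arm 14 mm wide to the bar at 220 to 232 mm. An upright gripper cannot get in under it; a tool leaning back towards the robot by about 40 degrees can.
- catch_tray: Fixed empty blue open tray at one end of the slab, 170 (x) x 94 (y) x 45 mm high, walls 4 mm, floor 4 mm, its near wall 3 mm from the slab's end. Origin: centre of its underside at bench height; axes parallel to the slab's.
- seed_tray: Fixed black seedling tray with green sprouts at the other end of the slab, 170 x 94 x 38 mm, sprouts to about 56 mm. Not to be touched and no shard may fall there. Origin: centre of its underside.
- scraper: Loose scraper standing on the saucer: black rubber foot 100 long (x) x 30 wide (y) x 20 mm high; on it an upright wooden grip plate 60 long (x = -48 to +12 mm), 18 thick (y), its top 80 mm above the underside. About 180 g. Origin: centre of the foot's underside; +x is its front, away from the grip, z up. Starts upright, front pointing away and left (yaw 0.98 to 1.45 rad).
- scraper_grip (a point): Point on the scraper's grip plate where it is well held: 18 mm behind the scraper's centre, 55 mm above its underside; pinch across y (18 mm).
- scraper_front (a point): Centre of the front end face of the scraper's foot, 50 mm ahead of its origin, 10 mm above its underside.
- saucer: Loose round white ceramic saucer on the bench, 164 mm across and 14 mm high, about 500 g; its flat inner floor, 134 mm across, is 7 mm above its underside. Origin: centre of its underside.
- shard1: Loose flat shard of broken terracotta pot lying on the slab, 60 long (x) x 42 wide (y, 34 at its ends) x 11 mm thick, about 50 g. Origin: centre of its underside, z up.
- shard2: Loose flat shard of broken terracotta pot lying on the slab, 60 long (x) x 42 wide (y, 34 at its ends) x 11 mm thick, about 50 g. Origin: centre of its underside, z up.
- shard3: Loose flat shard of broken terracotta pot lying on the slab, 60 long (x) x 42 wide (y, 34 at its ends) x 11 mm thick, about 50 g. Origin: centre of its underside, z up.
- jar: Bystander: closed glass mason jar with brass lid, 84 across, 135 mm high. Origin: centre of its underside.
- rake: Bystander: orange plastic hand rake lying flat, 200 long (x), 70 wide, 26 mm high. Origin: on the bench below mid-length.
- stakes: Bystander: clipped bundle of bamboo stakes lying flat, 300 long (x), 42 wide, 26 mm high. Origin: on the bench below its centre.

How it is judged:
By the outcome, as a careful person would: the job done as asked, in the order asked, and still so for the second after the job is handed in, with the robot touching nothing.
It also fails if it takes over 72 s, if anything falls off the work surface, if the arm or the gripper's body presses on something with over 40 N, if the wrist force passes 120 N, or if a joint passes its speed limit or range.

### The arm

A 6-joint arm with a two-finger parallel gripper is mounted at the origin on the work surface. World frame = base frame: x ahead of the robot, y to its left, z up, the work surface at z = 0. Lengths are in m, angles in rad, forces in N, time in s.
With the tool pointing down it reaches from about 0.35 to 0.775 m from the base axis. Payload 7.3 kg.
Tool frame: the origin (TCP) lies on the front face of the gripper's body, between the roots of the fingers; the fingertips stand ahead of it and the grasp point (between the pads) lies 47 mm ahead of it (finger_overhang is the z of the fingertips in the tool frame, in m); z points along the fingers, y is the line along which they close (so a half turn about z gives the same grasp; the last joint's range is limited). The gripper opens to 92 mm and grips with 3 to 60 N. Pads are 19 mm wide; open, the fingers measure 130 mm over their backs; the gripper's body (75 mm by 190 mm) begins 47 mm behind the grasp point.
Start: joints at [-1.403, 0.342, 1.524, -0, 1.275, -0.146], TCP at [0.162, -0.499, 0.292] pointing down, gripper open.
Joint ranges: [-2.53, 2.53], [-0.77, 2.02], [0.04, 2.7], [-1, 4.14], [0.28, 2.66], [-3.11, 3.11]. Speed limits (rad/s): [2.57, 2.57, 3.14, 3.14, 3.14, 3.14].

### API

Orientations are given as [roll, pitch, yaw] about the fixed x, y, z axes, in that order (R = Rz(yaw) Ry(pitch) Rx(roll)).
In Python, from cell import * gives the robot as it stands. The module is installed in compiled form; this text tells all that it offers.
- The arm moves only by the tool arm_command, never from a script. Its argument "series" is a list of rows, each an object of numbers: "x", "y", "z": the shift along the tool's x, y, z in mm; "rx", "ry", "rz": the turn, a rotation vector about the tool's x, y, z in degrees. A call has 1 to 20 rows; each row is the pose to reach, as a shift and turn from the pose commanded when the call began, along the tool's axes at that moment; what a row does not reach only later rows make up. A row lasts 1/10 s, in which the tool goes at most 50 mm and 8.59 degrees, less where a joint would pass 70% of its speed; a pose out of reach is approached as far as the arm can. A call with a gripper value outside its range is refused whole. "hand" is the finger opening in mm, from 0 to 91.8, set as the call begins (left out, the last holds). The fingers move at their own pace and stop on an object; "squeeze" is the grip in N (left out, the last holds). Time passes only in rows, so rows that repeat a pose let the fingers close. It gives the time, the measured TCP pose, the force, the opening and the grip force at its end, in the units of the state.
- observe(): the state, without advancing time (a new reading comes with each control period).
- read_camera(name): name is "side" or "top" or "wrist"; returns a dict with "pixels" (480x640x3 uint8, blue, green, red), "K" (3x3 intrinsics, pixels), "rvec" (rotation vector, rad) and "tvec" (3), from world to camera coordinates, as OpenCV has them. Camera axes: x right, y down, z forward; pixel columns grow to the right and rows downward; lengths in m; the calibration is good to about 2 mm. The wrist camera is an equidistant fisheye: a pixel r from the principal point sees the ray r / f radians off the axis. A picture is of the moment at which its call begins. There is no depth.
- hand_in(): hands the job in; it is judged then, once.
Trained networks look in a picture, given as the dict that the camera call returned (one of the last four; its "shot" number tells which), for a name from the list of things; names that differ only in an ending like _2 or _b are one class to them, and where a whole thing is asked for, a point or a joint stands for the part that bears it (a point fixed in the world has none). Each returns a list of dicts, best first, with "confidence" (0 to 1); they miss things now and then, are a little off and sometimes report something else, mostly with a low value. They report only what shows in the picture. A call takes as long as a camera call.
- boxes_of(picture, query): "point" ([x, y, z] in m, in world coordinates, good to about 4 mm: the middle of the surface that is visible of it).
- trace(picture, query): "pixels" (480x640 bool, what is visible of it).
- mark_of(picture, query): "point" ([x, y, z] in m, in world coordinates, good to about 4 mm: a listed point, or the origin of a listed thing).
The state is a dict: "time": time; "qpos": joint angles; "qvel": joint speeds; "joint_efforts": joint torques, N m; "tool_pos": TCP position; "tool_rot": TCP orientation; "contact_force": force on the tool from outside, world axes, zero at the start; "torque": the same for the moment, N m; "opening": finger opening in m; "grip_force": force on a finger pad.
Only numpy, scipy, OpenCV 4.12 (cv2) and the standard library are available. Lean on these libraries where they do the work, as an engineer would, in place of code of your own. Each camera call takes 0.05 s, during which the arm holds its last target. There are 200 camera calls.

## Working session

There is one attempt and no reset: what is moved stays moved. The work goes in short steps, Python scripts to look and compute and a tool call to move; the robot and the scene stay as the last step left them, time stands still between calls to the robot, and variables do not carry over. Pictures are saved under pics/ and viewed, at most 10 in all, crops included, and the job is handed in when it is done.

Besides the shell and the picture viewer there is one more tool, called after "Call:" as name(argument=value, ...), one argument or row to a line, values as JSON. arm_command: Moves the arm, as the interface text tells. Its arguments: {"type":"object","properties":{"series":{"type":"array"},"hand":{"type":"number"},"squeeze":{"type":"number"}},"required":["series"]}

```bash
mkdir -p pics; cat > h.py <<'E'
from cell import *
import numpy as np, cv2
from scipy.spatial.transform import Rotation as R
def shot(n,save=None):
    p=read_camera(n)
    if save: cv2.imwrite('pics/'+save,p['pixels'])
    return p
def marks(p,names,f=mark_of):
    for n in names:
        r=f(p,n)
        print(n,[(np.round(np.array(d['point'])*1000).astype(int).tolist(),round(d['confidence'],2)) for d in r[:3]])
def proj(p,X):
    return cv2.projectPoints(np.array(X,float).reshape(-1,1,3),p['rvec'],p['tvec'],p['K'],None)[0][:,0]
def ray(p,uv):
    M=cv2.Rodrigues(p['rvec'])[0];t=np.ravel(p['tvec'])
    d=np.linalg.inv(p['K'])@[uv[0],uv[1],1]
    return -M.T@t, M.T@d
def onz(p,uv,z):
    c,d=ray(p,uv); return c+d*(z-c[2])/d[2]
E
python3 - <<'E'
from h import *
s=observe();print({k:np.round(v,3) for k,v in s.items()})
N=['slab','back_stop','lamp','catch_tray','seed_tray','scraper','scraper_grip','scraper_front','saucer','shard1','jar','rake','stakes']
for c in ['side','top']:
    p=shot(c,c+'0.png');print(c); marks(p,N)
p=shot('wrist','wrist0.png')
E
```

```text
{'time': np.float64(0.0), 'qpos': array([-1.403,  0.343,  1.525, -0.   ,  1.275, -0.146]), 'qvel': array([-0.   ,  0.001,  0.002, -0.   , -0.001, -0.   ]), 'joint_efforts': array([-2.0000e-03, -4.3125e+01, -2.4422e+01,  7.2000e-02,  5.6000e-02,
       -0.0000e+00]), 'tool_pos': array([ 0.162, -0.499,  0.292]), 'tool_rot': array([-3.14 , -0.   ,  0.314]), 'contact_force': array([-0.014, -0.421,  0.308]), 'torque': array([-0.009,  0.016,  0.022]), 'grip_force': np.float64(0.0), 'opening': np.float64(0.092)}
side
slab [([586, -142, -1], 0.74)]
back_stop []
lamp []
catch_tray [([719, -297, 1], 0.67)]
seed_tray [([465, 24, 2], 0.89)]
scraper [([455, 368, 10], 0.59), ([453, 368, -1], 0.49), ([701, 368, -1], 0.25)]
scraper_grip [([717, -298, -4], 0.64), ([448, 351, 62], 0.58)]
scraper_front [([464, 418, 22], 0.89), ([622, -187, 58], 0.36)]
saucer [([452, 369, -1], 0.7)]
shard1 [([580, -135, 63], 0.62), ([557, -86, 60], 0.6), ([624, -186, 59], 0.52)]
jar [([699, 371, 0], 0.87), ([559, -85, 58], 0.55), ([433, -549, 4], 0.35)]
rake [([395, -318, -1], 0.73)]
stakes [([435, -549, 0], 0.61)]
top
slab [([583, -140, 2], 0.82)]
back_stop [([625, -183, 62], 0.28)]
lamp []
catch_tray [([717, -297, 3], 0.63)]
seed_tray [([465, 25, -1], 0.8), ([698, 366, -2], 0.5)]
scraper [([454, 368, 8], 0.82)]
scraper_grip [([451, 352, 61], 0.78)]
scraper_front [([464, 414, 18], 0.81)]
saucer [([452, 371, 1], 0.87)]
shard1 [([588, -132, 64], 0.5), ([556, -82, 60], 0.4), ([625, -183, 60], 0.38)]
jar [([699, 369, 0], 0.78)]
rake [([395, -318, 0], 0.63)]
stakes [([433, -555, 0], 0.97), ([463, 24, -2], 0.58)]
```

View pics/top0.png

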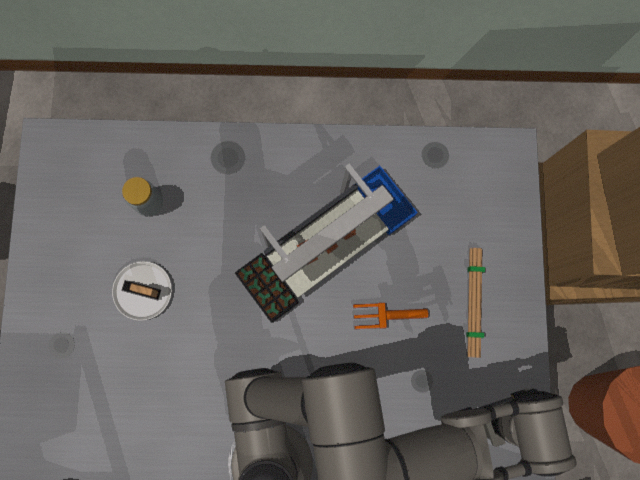

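View pics/side0.png

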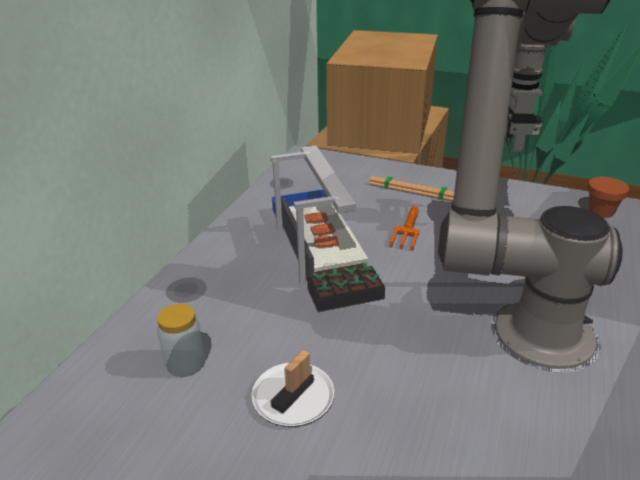

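The top view shows the scraper on the saucer at (143,290) and the slab running from the seedlings (268,287) to the blue tray (388,200) under the lamp bar. The shards sit mid-slab around (340,235). The side view agrees: scraper at (295,380), shards at about (320,230), everything else well clear. Next I'll refine the poses.

```bash
cat > fit.py <<'E'
from h import *
from scipy.optimize import minimize
def box(x0,x1,y0,y1,z0,z1): return np.array([[x,y,z] for x in(x0,x1) for y in(y0,y1) for z in(z0,z1)],float)
SCR=[box(-50,50,-15,15,0,20),box(-48,12,-9,9,20,80)]
def sil(p,boxes,x,y,z,yaw):
    m=np.zeros((480*4,640*4),np.uint8)
    Rm=R.from_euler('z',yaw).as_matrix()
    for b in boxes:
        uv=proj(p,((b@Rm.T)+[x,y,z])/1000)
        cv2.fillConvexPoly(m,cv2.convexHull(((uv+.5)*4).astype(np.int32)),1)
    return m.astype(bool)
def fit(views,boxes,x0):
    ms=[(p,np.kron(t,np.ones((4,4),bool))) for p,t in views]
    def c(v):
        s=0
        for p,t in ms:
            a=sil(p,boxes,v[0],v[1],v[2],v[3]/100); s+=1-(a&t).sum()/max(1,(a|t).sum())
        return s
    S=np.vstack([x0]+[np.array(x0)+d for d in np.diag([6,6,5,8])])
    return minimize(c,x0,method='Nelder-Mead',options=dict(initial_simplex=S,xatol=.2,fatol=1e-4))
E
python3 - <<'E'
from fit import *
import cell; print([ (n,getattr(cell,n)) for n in dir(cell) if 'over' in n or 'finger' in n])
V=[]
P=[]
for c in ['side','top']:
    p=shot(c); P.append(p)
    r=trace(p,'scraper'); print(c,[(d['confidence'],d['pixels'].sum()) for d in r[:3]])
    V.append((p,r[0]['pixels']))
for z in (None,):
    r=fit(V,SCR,[455,368,8,136]); print(np.round(r.x,1),r.fun)
for p in P: marks(p,['catch_tray','seed_tray','slab','shard1','saucer'])
for p in P:
    for n in ['back_stop','lamp','catch_tray']:
        marks(p,[n],boxes_of)
E
```

```text
[('finger_overhang', 0.0655)]
side [(0.76, np.int64(1352))]
top [(0.82, np.int64(451))]
[450.6 368.2   6.8 133.4] 0.1316133388174443
catch_tray [([716, -296, -1], 0.65)]
seed_tray [([464, 25, 5], 0.58), ([464, 416, 20], 0.15)]
slab [([587, -140, -2], 0.84)]
shard1 [([625, -188, 57], 0.74), ([583, -137, 62], 0.73), ([559, -86, 58], 0.52)]
saucer [([451, 368, 5], 0.58)]
catch_tray [([717, -297, 2], 0.94)]
seed_tray [([464, 23, 1], 0.78), ([590, -136, 63], 0.32)]
slab [([465, 23, 2], 0.66), ([588, -140, 0], 0.6)]
shard1 [([591, -133, 65], 0.61), ([557, -82, 58], 0.57), ([624, -182, 61], 0.43)]
saucer [([454, 370, 2], 0.64)]
back_stop [([659, -97, 64], 0.9)]
lamp [([578, -89, 227], 0.97)]
catch_tray [([579, -91, 230], 0.75), ([742, -328, 32], 0.67)]
back_stop [([644, -99, 86], 0.86), ([587, -142, 89], 0.75), ([460, 23, 40], 0.18)]
lamp [([581, -145, 228], 0.72), ([453, 372, 9], 0.19)]
catch_tray [([711, -321, 5], 0.95)]
```

```bash
cat >> h.py <<'E'
def toolR(yaw,lean):   # tool z forward-down, x forward-up, angles rad/deg
    L=np.radians(lean);c,s=np.cos(yaw),np.sin(yaw)
    z=np.array([c*np.sin(L),s*np.sin(L),-np.cos(L)]);x=np.array([c*np.cos(L),s*np.cos(L),np.sin(L)])
    return np.column_stack([x,np.cross(z,x),z])
def plan(P,Rt,P0=None,R0=None):
    s=observe()
    P0=np.array(s['tool_pos'])*1000 if P0 is None else P0; R0=R.from_euler('xyz',s['tool_rot']).as_matrix() if R0 is None else R0
    d=R0.T@(np.array(P)-P0); w=np.degrees(R.from_matrix(R0.T@Rt).as_rotvec())
    print('shift',np.round(d,1),'turn',np.round(w,2),'rows>=',max(np.linalg.norm(d)/50,np.linalg.norm(w)/8.59).round(1))
    return d,w
def log():
    import json
    s=observe(); open('log.txt','a').write(json.dumps([list(map(float,s[k])) for k in('qpos','tool_pos','tool_rot')])+'\n')
    print('t',round(float(s['time']),2),np.round(s['qpos'],3),np.round(np.array(s['tool_pos'])*1000,1),np.round(s['tool_rot'],3),'F',np.round(s['contact_force'],1))
E
python3 - <<'E'
from h import *
log()
plan([480,-200,400],toolR(.7,0)); plan([480,-200,400],toolR(.7,30))
E
```

```text
t 2.45 [-1.403  0.342  1.524 -0.     1.275 -0.146] [ 162.1 -499.4  292.2] [3.142 0.    0.314] F [-0.   0.4 -0.2]
shift [ 394.8 -186.6 -107.8] turn [  0.     0.   -22.13] rows>= 9.0
shift [ 394.8 -186.6 -107.8] turn [  5.79  29.62 -21.62] rows>= 9.0
```

Call:
arm_command(
  series=[
    {"x": 40, "y": -19, "z": -20, "rx": 0.6, "ry": 3, "rz": -2.2},
    {"x": 80, "y": -38, "z": -40, "rx": 1.2, "ry": 6, "rz": -4.3},
    {"x": 120, "y": -57, "z": -60, "rx": 1.8, "ry": 9, "rz": -6.5},
    {"x": 160, "y": -76, "z": -75, "rx": 2.4, "ry": 12, "rz": -8.7},
    {"x": 200, "y": -95, "z": -85, "rx": 3, "ry": 15, "rz": -11},
    {"x": 240, "y": -113, "z": -95, "rx": 3.6, "ry": 18, "rz": -13},
    {"x": 280, "y": -132, "z": -100, "rx": 4.2, "ry": 21, "rz": -15.2},
    {"x": 320, "y": -151, "z": -105, "rx": 4.8, "ry": 24, "rz": -17.4},
    {"x": 360, "y": -170, "z": -108, "rx": 5.4, "ry": 27, "rz": -19.5},
    {"x": 395, "y": -187, "z": -108, "rx": 5.8, "ry": 29.6, "rz": -21.6},
    {"x": 395, "y": -187, "z": -108, "rx": 5.8, "ry": 29.6, "rz": -21.6},
    {"x": 395, "y": -187, "z": -108, "rx": 5.8, "ry": 29.6, "rz": -21.6},
    {"x": 395, "y": -187, "z": -108, "rx": 5.8, "ry": 29.6, "rz": -21.6},
  ],
)

```text
time: 3.75
tool_pos: [0.4797, -0.2001, 0.4002]
tool_rot: [-3.141, -0.522, 0.699]
contact_force: [-0.8, 0.0, -0.2]
opening: 0.0921
grip_force: 0.0
```

```bash
python3 - <<'E'
from h import *
log()
psi=1.34;Rt=toolR(psi,48);d=np.array([np.cos(psi),np.sin(psi),0])
g=np.array([451.5,368,7+52])-20*d
print('grasp',g)
tcp=g-47*Rt[:,2]; pre=tcp-110*Rt[:,2]; print(tcp,pre)
plan(pre,Rt)
E
```

```text
t 3.75 [-0.794  0.199  1.515  0.528  1.409 -0.005] [ 479.7 -200.1  400.2] [-3.141 -0.522  0.699] F [-0.8  0.  -0.2]
grasp [446.92494384 348.53030917  59.        ]
[438.93510997 314.52862917  90.4491385 ] [420.23549877 234.95022919 164.0535052 ]
shift [  85.3 -371.2  321.7] turn [ 23.18  17.44 -28.67] rows>= 10.0
```

```bash
python3 - <<'E'
from h import *
Rt=toolR(1.34,48)
R0=R.from_euler('xyz',observe()['tool_rot']).as_matrix()
plan([425,190,390],Rt); d,w=plan([420.2,235,164],Rt)
E
```

```text
shift [ 176.1 -333.8  113.2] turn [ 23.18  17.44 -28.67] rows>= 7.9
shift [  85.3 -371.3  321.7] turn [ 23.18  17.44 -28.67] rows>= 10.0
```

Call:
arm_command(
  series=[
    {"x": 18, "y": -33, "z": 11, "rx": 2.3, "ry": 1.7, "rz": -2.9},
    {"x": 35, "y": -67, "z": 23, "rx": 4.6, "ry": 3.5, "rz": -5.7},
    {"x": 53, "y": -100, "z": 34, "rx": 7, "ry": 5.2, "rz": -8.6},
    {"x": 70, "y": -134, "z": 45, "rx": 9.3, "ry": 7, "rz": -11.5},
    {"x": 88, "y": -167, "z": 57, "rx": 11.6, "ry": 8.7, "rz": -14.3},
    {"x": 106, "y": -200, "z": 68, "rx": 13.9, "ry": 10.5, "rz": -17.2},
    {"x": 123, "y": -234, "z": 79, "rx": 16.2, "ry": 12.2, "rz": -20.1},
    {"x": 141, "y": -267, "z": 91, "rx": 18.5, "ry": 14, "rz": -22.9},
    {"x": 158, "y": -300, "z": 102, "rx": 20.9, "ry": 15.7, "rz": -25.8},
    {"x": 176, "y": -334, "z": 113, "rx": 23.2, "ry": 17.4, "rz": -28.7},
    {"x": 160, "y": -341, "z": 150, "rx": 23.2, "ry": 17.4, "rz": -28.7},
    {"x": 143, "y": -347, "z": 190, "rx": 23.2, "ry": 17.4, "rz": -28.7},
    {"x": 126, "y": -354, "z": 228, "rx": 23.2, "ry": 17.4, "rz": -28.7},
    {"x": 110, "y": -361, "z": 266, "rx": 23.2, "ry": 17.4, "rz": -28.7},
    {"x": 95, "y": -367, "z": 300, "rx": 23.2, "ry": 17.4, "rz": -28.7},
    {"x": 85, "y": -371, "z": 322, "rx": 23.2, "ry": 17.4, "rz": -28.7},
    {"x": 85, "y": -371, "z": 322, "rx": 23.2, "ry": 17.4, "rz": -28.7},
    {"x": 85, "y": -371, "z": 322, "rx": 23.2, "ry": 17.4, "rz": -28.7},
    {"x": 85, "y": -371, "z": 322, "rx": 23.2, "ry": 17.4, "rz": -28.7},
  ],
)

```text
time: 5.65
tool_pos: [0.4215, 0.2348, 0.1653]
tool_rot: [3.137, -0.839, 1.344]
contact_force: [0.6, -0.4, -0.2]
opening: 0.0916
grip_force: 0.0
```

```bash
python3 - <<'E'
from h import *
log()
p=shot('wrist','w1.png'); print(p['K'][0],p['K'][1])
marks(p,['scraper','scraper_grip','scraper_front','saucer'])
psi=1.34
d=np.array([np.cos(psi),np.sin(psi),0])
# project expected edges (fisheye, theta=r/f)
M=cv2.Rodrigues(p['rvec'])[0];t=np.ravel(p['tvec'])
print('cam',-M.T@t)
E
```

```text
t 5.65 [-0.065  0.437  2.152  1.248  0.884 -0.841] [421.5 234.8 165.3] [ 3.137 -0.839  1.344] F [ 0.6 -0.4 -0.2]
[371.64829954   0.         319.74633002] [  0.         371.64829954 244.59501609]
scraper [([456, 371, 11], 0.82)]
scraper_grip [([450, 357, 59], 0.88)]
scraper_front [([462, 415, 19], 0.72)]
saucer []
cam [0.41715682 0.2227817  0.28903598]
```

View pics/w1.png

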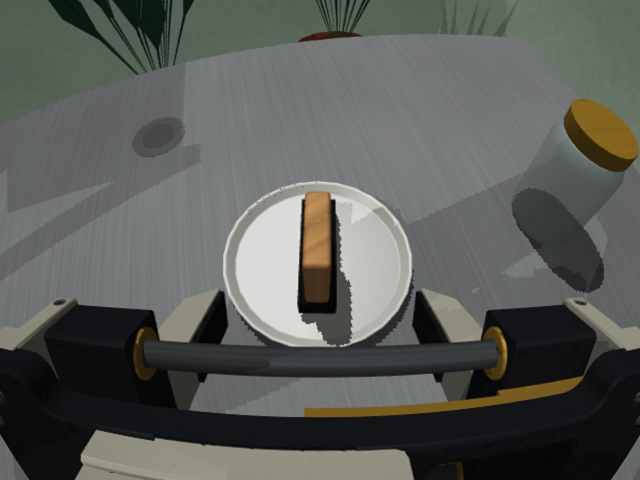

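```bash
cat > kin.py <<'E'
from h import *
import json
from scipy.optimize import least_squares
D=[json.loads(l) for l in open('log.txt')]
def fk(q,k):
    z0,a1,lat,L1,a3,L2,L6,o6=k
    e=lambda a,v:R.from_euler(a,v).as_matrix()
    A=e('z',q[0]);B=A@e('y',q[1]);C=B@e('y',q[2]);E=C@e('z',q[3])@e('y',q[4]);F=E@e('z',q[5]+o6)
    return A@[a1,lat,z0]+B@[0,0,L1]+C@[a3,0,L2]+F@[0,0,L6],F
def res(k,D=D):
    o=[]
    for q,p,r in D:
        P,F=fk(q,k); o+=list((P-np.array(p)*1000)); o+=list(300*R.from_matrix(F.T@R.from_euler('xyz',r).as_matrix()).as_rotvec())
    return np.array(o+list((np.array(k[:7])-[300,0,76,400,0,400,200])*1e-3))
if __name__=='__main__': 
    best=min((least_squares(res,[300,0,l,400,0,400,200,o]) for l in(76,-76) for o in(0,1.57,3.14,-1.57)),key=lambda s:s.cost)
    print(np.round(best.x,3),best.cost,np.abs(best.fun).max()); json.dump(list(best.x),open('k.json','w'))
E
python3 kin.py
cat > ik.py <<'E'
from kin import *
k=json.load(open('k.json'))
lo=np.array([-2.53,-.77,.04,-1,.28,-3.11]);hi=np.array([2.53,2.02,2.7,4.14,2.66,3.11])
def ik(P,Rt,q0):
    f=lambda q:np.r_[fk(q,k)[0]-P,300*R.from_matrix(fk(q,k)[1].T@Rt).as_rotvec()]
    s=least_squares(f,np.clip(q0,lo+.01,hi-.01),bounds=(lo,hi)); return s.x,np.abs(s.fun).max()
E
python3 - <<'E'
from ik import *
O=np.array([590,-138,0]);yaw=.667;Rz=R.from_euler('z',yaw).as_matrix()
for lean in(46,50,54):
  q=np.array(D[-1][0])
  for X,Y in((-130,130),(20,130),(20,60),(20,0),(20,-60),(20,-150),(-130,-150)):
    Rt=toolR(yaw,lean); g=O+Rz@[X-20,Y,112]
    q,e=ik(g-47*Rt[:,2],Rt,q); print(lean,X,Y,np.round(q,2),round(e,1))
E
```

```text
[2.22921e+02 7.00000e-03 7.64000e+01 5.06172e+02 4.64940e+01 3.79599e+02
 2.52581e+02 1.57100e+00] 0.011280672719749748 0.10617199566667347
46 -130 130 [-1.09  0.43  2.26  1.03  0.97 -1.03] 0.0
46 20 130 [-0.66  0.47  2.17  1.31  0.81 -0.86] 0.0
46 20 60 [-0.7   0.54  2.    1.19  0.86 -0.74] 0.0
46 20 0 [-0.73  0.6   1.84  1.11  0.91 -0.64] 0.0
46 20 -60 [-0.75  0.67  1.68  1.04  0.97 -0.54] 0.0
46 20 -150 [-0.77  0.79  1.41  0.95  1.06 -0.4 ] 0.0
46 -130 -150 [-1.01  0.76  1.47  0.88  1.19 -0.57] 0.0
50 -130 130 [-1.13  0.48  2.27  1.07  1.02 -1.11] 0.0
50 20 130 [-0.7   0.5   2.19  1.39  0.87 -0.98] 0.0
50 20 60 [-0.73  0.56  2.02  1.27  0.91 -0.85] 0.0
50 20 0 [-0.75  0.62  1.86  1.19  0.95 -0.74] 0.0
50 20 -60 [-0.77  0.69  1.7   1.12  1.   -0.63] 0.0
50 20 -150 [-0.79  0.8   1.43  1.03  1.09 -0.48] 0.0
50 -130 -150 [-1.03  0.78  1.48  0.94  1.23 -0.62] 0.0
54 -130 130 [-1.17  0.52  2.28  1.1   1.07 -1.2 ] 0.0
54 20 130 [-0.74  0.54  2.21  1.45  0.93 -1.09] 0.0
54 20 60 [-0.76  0.6   2.04  1.34  0.97 -0.94] 0.0
54 20 0 [-0.78  0.65  1.88  1.26  1.   -0.83] 0.0
54 20 -60 [-0.79  0.71  1.71  1.19  1.04 -0.72] 0.0
54 20 -150 [-0.81  0.82  1.44  1.11  1.12 -0.56] 0.0
54 -130 -150 [-1.05  0.8   1.49  1.    1.27 -0.68] 0.0
```

```bash
python3 - <<'E'
from h import *
psi=1.344;Rt=toolR(psi,50);d=np.array([np.cos(psi),np.sin(psi),0])
g=np.array([452,369,7+52])-20*d
tcp=g-47*Rt[:,2]; print(tcp)
plan(tcp-40*Rt[:,2],Rt);plan(tcp,Rt)
E
```

```text
[439.4070858  314.43007717  89.21101766]
shift [-3. -0. 71.] turn [ 0.21  1.98 -0.02] rows>= 1.4
shift [ -1.7  -0.2 111. ] turn [ 0.21  1.98 -0.02] rows>= 2.2
```

Call:
arm_command(
  series=[
    {"x": -1, "z": 25, "ry": 1, "rx": 0.1},
    {"x": -3, "z": 50, "ry": 2, "rx": 0.2},
    {"x": -3, "z": 70, "ry": 2, "rx": 0.2},
    {"x": -2.5, "z": 90, "ry": 2, "rx": 0.2},
    {"x": -2, "z": 102, "ry": 2, "rx": 0.2},
    {"x": -1.7, "z": 111, "ry": 2, "rx": 0.2},
    {"x": -1.7, "z": 111, "ry": 2, "rx": 0.2},
    {"x": -1.7, "z": 111, "ry": 2, "rx": 0.2},
    {"x": -1.7, "z": 111, "ry": 2, "rx": 0.2},
  ],
)

```text
invalid input
```

Call:
arm_command(
  hand=10,
  squeeze=20,
  series=[
    {"x": 0},
    {"x": 0},
    {"x": 0},
    {"x": 0},
    {"x": 0},
    {"x": 0},
    {"x": 0},
    {"x": 0},
    {"x": 0},
    {"x": 0},
    {"x": 0},
    {"x": 0},
  ],
)

```text
invalid input
```

```bash
python3 - <<'E'
from fit import *
log()
V=[]
for c in ['side','top']:
    p=shot(c,c+'1.png')
    marks(p,['scraper','scraper_front'])
p=shot('wrist','w2.png');marks(p,['scraper','scraper_front','scraper_grip'])
E
```

```text
t 5.9 [-0.064  0.438  2.153  1.249  0.883 -0.842] [420.9 235.2 164.7] [ 3.138 -0.838  1.343] F [-0.7  0.3 -0.5]
scraper [([452, 365, 8], 0.57)]
scraper_front [([462, 417, 19], 0.63)]
scraper [([451, 366, 8], 0.94)]
scraper_front [([462, 416, 21], 0.75)]
scraper [([453, 370, 10], 0.55)]
scraper_front [([462, 416, 18], 0.91)]
scraper_grip [([446, 355, 57], 0.85)]
```

View pics/w2.png

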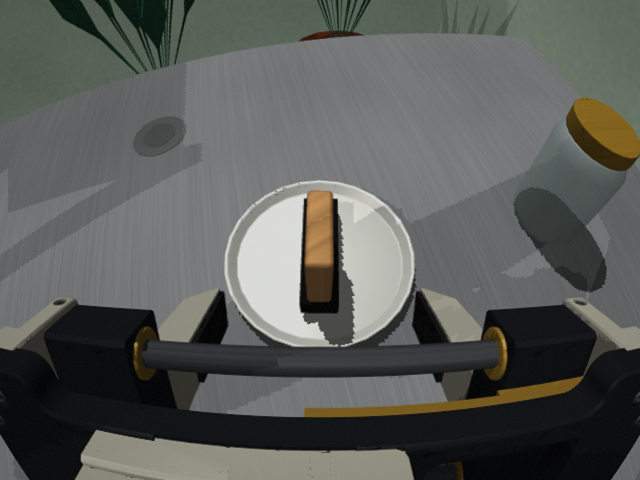

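The arm did not move: the rows need all six keys. The wrist view still shows the scraper centred at (320,250) between the open fingers.

Call:
arm_command(
  series=[
    {"x": -1, "y": 0, "z": 25, "rx": 0.1, "ry": 1, "rz": 0},
    {"x": -3, "y": 0, "z": 50, "rx": 0.2, "ry": 2, "rz": 0},
    {"x": -3, "y": 0, "z": 70, "rx": 0.2, "ry": 2, "rz": 0},
    {"x": -2.5, "y": 0, "z": 90, "rx": 0.2, "ry": 2, "rz": 0},
    {"x": -2, "y": 0, "z": 102, "rx": 0.2, "ry": 2, "rz": 0},
    {"x": -1.7, "y": 0, "z": 111, "rx": 0.2, "ry": 2, "rz": 0},
    {"x": -1.7, "y": 0, "z": 111, "rx": 0.2, "ry": 2, "rz": 0},
    {"x": -1.7, "y": 0, "z": 111, "rx": 0.2, "ry": 2, "rz": 0},
    {"x": -1.7, "y": 0, "z": 111, "rx": 0.2, "ry": 2, "rz": 0},
  ],
)

```text
time: 7.3
tool_pos: [0.4392, 0.3142, 0.0887]
tool_rot: [-3.139, -0.873, 1.342]
contact_force: [0.2, -0.8, 0.4]
opening: 0.0918
grip_force: 0.0
```

Call:
arm_command(
  hand=10,
  squeeze=20,
  series=[
    {"x": 0, "y": 0, "z": 0, "rx": 0, "ry": 0, "rz": 0},
    {"x": 0, "y": 0, "z": 0, "rx": 0, "ry": 0, "rz": 0},
    {"x": 0, "y": 0, "z": 0, "rx": 0, "ry": 0, "rz": 0},
    {"x": 0, "y": 0, "z": 0, "rx": 0, "ry": 0, "rz": 0},
    {"x": 0, "y": 0, "z": 0, "rx": 0, "ry": 0, "rz": 0},
    {"x": 0, "y": 0, "z": 0, "rx": 0, "ry": 0, "rz": 0},
    {"x": 0, "y": 0, "z": 0, "rx": 0, "ry": 0, "rz": 0},
    {"x": 0, "y": 0, "z": 0, "rx": 0, "ry": 0, "rz": 0},
    {"x": 0, "y": 0, "z": 0, "rx": 0, "ry": 0, "rz": 0},
    {"x": 0, "y": 0, "z": 0, "rx": 0, "ry": 0, "rz": 0},
  ],
)

```text
time: 8.3
tool_pos: [0.439, 0.3145, 0.0883]
tool_rot: [-3.138, -0.873, 1.341]
contact_force: [0.7, -0.5, -0.4]
opening: 0.0178
grip_force: 20.0
```

```bash
python3 - <<'E'
from h import *
log()
p=shot('wrist','w3.png');marks(p,['scraper','scraper_front','scraper_grip'])
E
```

```text
t 8.3 [ 0.123  0.666  2.101  1.582  0.804 -1.07 ] [439.  314.5  88.3] [-3.138 -0.873  1.341] F [ 0.7 -0.5 -0.4]
scraper [([452, 366, 8], 0.92)]
scraper_front [([453, 369, 9], 0.62)]
scraper_grip [([449, 354, 60], 0.96)]
```

View pics/w3.png

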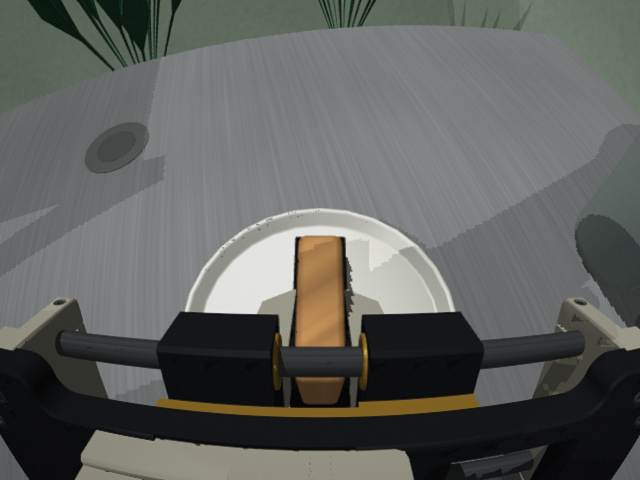

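```bash
cat >> ik.py <<'E'
O=np.array([590,-138,0]);yaw=.667;Rz=R.from_euler('z',yaw).as_matrix()
B,H=19.5,51.3
def tcp_for(Psc,psi,lean=50):   # scraper origin (world), yaw -> TCP
    Rt=toolR(psi,lean); d=np.array([np.cos(psi),np.sin(psi),0])
    return np.array(Psc)-B*d+[0,0,H]-47*Rt[:,2],Rt
def slabp(X,Y,z): return O+Rz@[X,Y,z]
E
python3 - <<'E'
from ik import *
q=np.array(observe()['qpos'])
W=[((452,368,110),1.342),((415,250,115),1.05),(slabp(-40,330,115),yaw),(slabp(-90,230,110),yaw),(slabp(-130,130,90),yaw),(slabp(-130,130,66),yaw)]
for P,ps in W:
    T,Rt=tcp_for(P,ps); qn,e=ik(T,Rt,q); print(np.round(P),ps,'q',np.round(qn,2),round(e,1),'dq',np.abs(qn-q).max().round(2)); q=qn
    plan(T,Rt)
E
```

```text
[452 368 110] 1.342 q [ 0.12  0.43  2.05  1.32  0.84 -0.69] 0.0 dq 0.38
shift [ 78.8   0.3 -66.7] turn [-0.16  0.   -0.02] rows>= 2.1
[415 250 115] 1.05 q [-0.15  0.27  2.35  1.46  0.8  -0.87] 0.0 dq 0.3
shift [   4.8  -25.2 -162.5] turn [-12.98   0.02  10.73] rows>= 3.3
[354.  97. 115.] 0.667 q [-0.82  0.09  2.65  1.33  0.9  -1.06] 0.0 dq 0.67
shift [ -93.8  -68.4 -279.9] turn [-29.78   0.04  24.84] rows>= 6.1
[377. -13. 110.] 0.667 q [-1.06  0.22  2.47  1.1   1.01 -1.04] 0.0 dq 0.24
shift [-162.9  -21.7 -354.6] turn [-29.78   0.04  24.84] rows>= 7.8
[ 407. -116.   90.] 0.667 q [-1.13  0.4   2.25  1.02  1.07 -1.01] 0.0 dq 0.22
shift [-238.4   31.2 -413.7] turn [-29.78   0.04  24.84] rows>= 9.6
[ 407. -116.   66.] 0.667 q [-1.13  0.46  2.27  1.06  1.02 -1.1 ] 0.0 dq 0.08
shift [-256.8   31.2 -398.3] turn [-29.78   0.04  24.84] rows>= 9.5
```

Call:
arm_command(
  squeeze=50,
  series=[
    {"x": 5, "y": 0, "z": -4, "rx": 0, "ry": 0, "rz": 0},
    {"x": 20, "y": 0, "z": -17, "rx": 0, "ry": 0, "rz": 0},
    {"x": 40, "y": 0, "z": -34, "rx": 0, "ry": 0, "rz": 0},
    {"x": 60, "y": 0, "z": -51, "rx": 0, "ry": 0, "rz": 0},
    {"x": 79, "y": 0, "z": -67, "rx": 0, "ry": 0, "rz": 0},
    {"x": 60, "y": -6, "z": -91, "rx": -3.2, "ry": 0, "rz": 2.7},
    {"x": 42, "y": -13, "z": -115, "rx": -6.5, "ry": 0, "rz": 5.4},
    {"x": 23, "y": -19, "z": -139, "rx": -9.7, "ry": 0, "rz": 8},
    {"x": 5, "y": -25, "z": -163, "rx": -13, "ry": 0, "rz": 10.7},
    {"x": -15, "y": -34, "z": -186, "rx": -16.4, "ry": 0, "rz": 13.5},
    {"x": -35, "y": -43, "z": -210, "rx": -19.7, "ry": 0, "rz": 16.4},
    {"x": -55, "y": -51, "z": -233, "rx": -23, "ry": 0, "rz": 19.2},
    {"x": -75, "y": -60, "z": -257, "rx": -26.4, "ry": 0, "rz": 22},
    {"x": -94, "y": -68, "z": -280, "rx": -29.8, "ry": 0, "rz": 24.8},
    {"x": -117, "y": -53, "z": -305, "rx": -29.8, "ry": 0, "rz": 24.8},
    {"x": -140, "y": -37, "z": -330, "rx": -29.8, "ry": 0, "rz": 24.8},
    {"x": -163, "y": -22, "z": -355, "rx": -29.8, "ry": 0, "rz": 24.8},
    {"x": -188, "y": -4, "z": -374, "rx": -29.8, "ry": 0, "rz": 24.8},
    {"x": -213, "y": 14, "z": -394, "rx": -29.8, "ry": 0, "rz": 24.8},
    {"x": -238, "y": 31, "z": -414, "rx": -29.8, "ry": 0, "rz": 24.8},
  ],
)

```text
time: 10.5
tool_pos: [0.3638, -0.1522, 0.1719]
tool_rot: [3.14, -0.871, 0.668]
contact_force: [0.4, 0.6, -1.7]
opening: 0.0178
grip_force: 50.0
```

Call:
arm_command(
  series=[
    {"x": 0, "y": 0, "z": 0, "rx": 0, "ry": 0, "rz": 0},
    {"x": 0, "y": 0, "z": 0, "rx": 0, "ry": 0, "rz": 0},
    {"x": 0, "y": 0, "z": 0, "rx": 0, "ry": 0, "rz": 0},
  ],
)

```text
time: 10.8
tool_pos: [0.3632, -0.1493, 0.1722]
tool_rot: [-3.141, -0.872, 0.668]
contact_force: [0.0, 0.7, -1.3]
opening: 0.0178
grip_force: 50.0
```

```bash
python3 - <<'E'
from ik import *
log()
for X,Y,z in((-130,130,66),(-40,130,65),(0,130,64),):
    T,Rt=tcp_for(slabp(X,Y,z),yaw); plan(T,Rt)
for c in ['side','top']:
    p=shot(c,c+'2.png');marks(p,['scraper','scraper_front','catch_tray','seed_tray','slab']);marks(p,['back_stop'],boxes_of)
p=shot('wrist','w4.png');marks(p,['scraper','scraper_front','slab','shard1','catch_tray','seed_tray']);marks(p,['back_stop'],boxes_of)
a=cv2.imread('pics/w4.png');b=cv2.imread('pics/side2.png')[120:340,220:440]
cv2.imwrite('pics/c4.png',np.hstack([cv2.resize(a,(427,320)),cv2.resize(b,(320,320))]))
E
```

```text
t 10.8 [-1.13   0.393  2.253  1.02   1.067 -1.012] [ 363.2 -149.3  172.2] [-3.141 -0.872  0.668] F [ 0.   0.7 -1.3]
shift [-19.1   1.4  15.6] turn [-0.05  0.01  0.03] rows>= 0.5
shift [38.   1.5 85.2] turn [-0.05  0.01  0.03] rows>= 1.9
shift [ 63.    1.5 116.5] turn [-0.05  0.01  0.03] rows>= 2.6
scraper [([453, 367, 2], 0.73), ([405, -116, 93], 0.69)]
scraper_front [([446, -86, 101], 0.75)]
catch_tray [([715, -293, 1], 0.9)]
seed_tray [([462, 28, -2], 0.85)]
slab [([586, -141, -2], 0.76)]
back_stop [([659, -96, 66], 0.57), ([578, -88, 227], 0.28)]
scraper [([406, -117, 91], 0.6)]
scraper_front [([448, -86, 104], 0.59), ([409, -118, 90], 0.36), ([465, 22, 2], 0.22)]
catch_tray [([717, -299, 1], 0.59), ([442, -85, 101], 0.54)]
seed_tray [([465, 21, 2], 0.63)]
slab []
back_stop [([647, -99, 88], 0.68)]
scraper [([411, -119, 95], 0.75)]
scraper_front []
slab [([584, -140, -2], 0.68)]
shard1 [([588, -134, 64], 0.97), ([557, -80, 60], 0.93), ([621, -188, 61], 0.84)]
catch_tray [([716, -296, -1], 0.85)]
seed_tray [([463, 24, -5], 0.82)]
back_stop [([625, -73, 79], 0.69)]
```

View pics/c4.png

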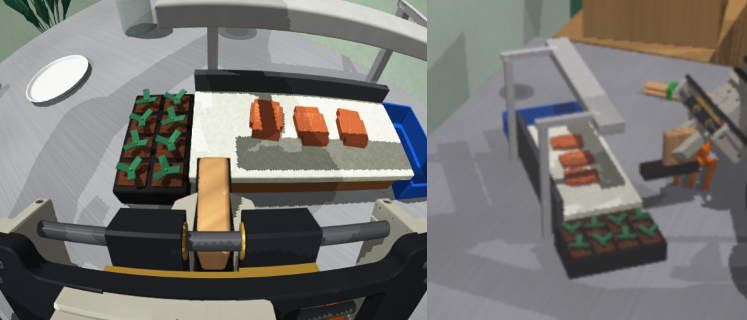

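The left crop shows the held scraper (215,200) in front of the clear seedling end of the slab, with the shards at (265,120), (312,125) and (352,127). The right crop shows the scraper level and clear of the lamp. Going in under the bar now.

Call:
arm_command(
  series=[
    {"x": -10, "y": 0.7, "z": 8, "rx": 0, "ry": 0, "rz": 0},
    {"x": -19, "y": 1.4, "z": 16, "rx": 0, "ry": 0, "rz": 0},
    {"x": -4, "y": 1.5, "z": 33, "rx": 0, "ry": 0, "rz": 0},
    {"x": 10, "y": 1.5, "z": 51, "rx": 0, "ry": 0, "rz": 0},
    {"x": 24, "y": 1.5, "z": 68, "rx": 0, "ry": 0, "rz": 0},
    {"x": 38, "y": 1.5, "z": 85, "rx": 0, "ry": 0, "rz": 0},
    {"x": 51, "y": 1.5, "z": 101, "rx": 0, "ry": 0, "rz": 0},
    {"x": 63, "y": 1.5, "z": 117, "rx": 0, "ry": 0, "rz": 0},
    {"x": 63, "y": 1.5, "z": 117, "rx": 0, "ry": 0, "rz": 0},
    {"x": 63, "y": 1.5, "z": 117, "rx": 0, "ry": 0, "rz": 0},
  ],
)

```text
time: 12.9
tool_pos: [0.4665, -0.0709, 0.1449]
tool_rot: [3.141, -0.872, 0.669]
contact_force: [-0.1, -0.7, -1.7]
opening: 0.0176
grip_force: 50.0
```

```bash
python3 - <<'E'
from ik import *
log()
for X in (10,14,18,22,26):
    T,Rt=tcp_for(slabp(X,130,63.5),yaw); plan(T,Rt)
E
```

```text
t 12.9 [-0.754  0.489  2.206  1.343  0.89  -0.989] [466.5 -70.9 144.9] [ 3.141 -0.872  0.669] F [-0.1 -0.7 -1.7]
shift [ 6.5 -0.9  7.6] turn [-0.04  0.04  0.09] rows>= 0.2
shift [ 9.1 -0.9 10.6] turn [-0.04  0.04  0.09] rows>= 0.3
shift [11.7 -0.9 13.7] turn [-0.04  0.04  0.09] rows>= 0.4
shift [14.3 -0.9 16.8] turn [-0.04  0.04  0.09] rows>= 0.4
shift [16.8 -0.9 19.8] turn [-0.04  0.04  0.09] rows>= 0.5
```

Call:
arm_command(
  series=[
    {"x": 4, "y": 0, "z": 5, "rx": 0, "ry": 0, "rz": 0},
    {"x": 6.5, "y": -0.5, "z": 7.6, "rx": 0, "ry": 0, "rz": 0},
    {"x": 7.8, "y": -0.5, "z": 9.1, "rx": 0, "ry": 0, "rz": 0},
    {"x": 9.1, "y": -0.5, "z": 10.6, "rx": 0, "ry": 0, "rz": 0},
    {"x": 9.1, "y": -0.5, "z": 10.6, "rx": 0, "ry": 0, "rz": 0},
  ],
)

```text
time: 13.4
tool_pos: [0.4775, -0.0622, 0.1452]
tool_rot: [3.14, -0.872, 0.668]
contact_force: [0.4, 0.7, -1.2]
opening: 0.0179
grip_force: 50.0
```

Call:
arm_command(
  series=[
    {"x": 0.6, "y": 0, "z": 0.8, "rx": 0, "ry": 0, "rz": 0},
    {"x": 1.3, "y": 0, "z": 1.5, "rx": 0, "ry": 0, "rz": 0},
    {"x": 1.3, "y": 0, "z": 1.5, "rx": 0, "ry": 0, "rz": 0},
  ],
)

```text
time: 13.7
tool_pos: [0.4791, -0.0609, 0.1452]
tool_rot: [3.14, -0.872, 0.669]
contact_force: [0.2, 0.6, -1.7]
opening: 0.0177
grip_force: 50.0
```

Call:
arm_command(
  series=[
    {"x": 0.6, "y": 0, "z": 0.8, "rx": 0, "ry": 0, "rz": 0},
    {"x": 1.3, "y": 0, "z": 1.5, "rx": 0, "ry": 0, "rz": 0},
    {"x": 1.3, "y": 0, "z": 1.5, "rx": 0, "ry": 0, "rz": 0},
  ],
)

```text
time: 14.0
tool_pos: [0.4799, -0.0602, 0.1453]
tool_rot: [3.139, -0.871, 0.668]
contact_force: [-12.9, -7.4, 7.8]
opening: 0.0179
grip_force: 50.0
```

Contact felt: about 15 N against the stop at X≈17. I'll back off 1 mm and start the wipe, which runs along tool +y.

Call:
arm_command(
  series=[
    {"x": -0.9, "y": 2, "z": -1.1, "rx": 0, "ry": 0, "rz": 0},
    {"x": -0.9, "y": 8, "z": -1.1, "rx": 0, "ry": 0, "rz": 0},
    {"x": -0.9, "y": 16, "z": -1.1, "rx": 0, "ry": 0, "rz": 0},
    {"x": -0.9, "y": 24, "z": -1.1, "rx": 0, "ry": 0, "rz": 0},
    {"x": -0.9, "y": 32, "z": -1.1, "rx": 0, "ry": 0, "rz": 0},
    {"x": -0.9, "y": 40, "z": -1.1, "rx": 0, "ry": 0, "rz": 0},
    {"x": -0.9, "y": 48, "z": -1.1, "rx": 0, "ry": 0, "rz": 0},
    {"x": -0.9, "y": 56, "z": -1.1, "rx": 0, "ry": 0, "rz": 0},
    {"x": -0.9, "y": 64, "z": -1.1, "rx": 0, "ry": 0, "rz": 0},
    {"x": -0.9, "y": 72, "z": -1.1, "rx": 0, "ry": 0, "rz": 0},
  ],
)

```text
time: 15.0
tool_pos: [0.5243, -0.1175, 0.1452]
tool_rot: [3.141, -0.872, 0.668]
contact_force: [-2.5, 1.0, -0.3]
opening: 0.0177
grip_force: 50.0
```

```bash
python3 - <<'E'
from ik import *
log()
p=shot('wrist','w5.png');marks(p,['shard1','scraper'])
b=shot('side')['pixels'][120:340,220:440]
cv2.imwrite('pics/c5.png',np.hstack([cv2.resize(p['pixels'],(427,320)),cv2.resize(b,(320,320))]))
E
```

```text
t 15.0 [-0.741  0.559  2.011  1.258  0.918 -0.834] [ 524.3 -117.5  145.2] [ 3.141 -0.872  0.668] F [-2.5  1.  -0.3]
shard1 [([628, -189, 61], 0.7)]
scraper [([569, -86, 67], 0.78)]
```

View pics/c5.png

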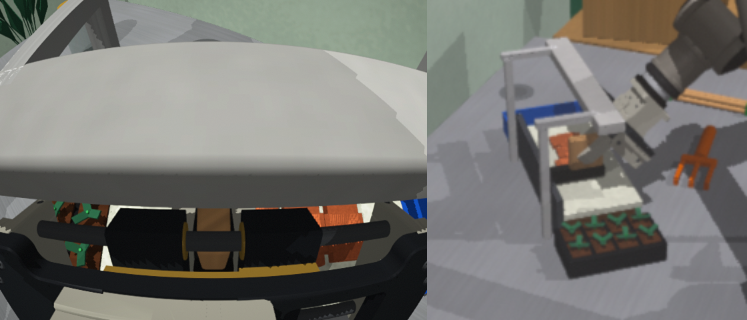

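The side crop shows the scraper at (590,150) under the bar, pushing the shards at (560,145). The strip behind it at (600,195) is clean. Forces are low, so I'll continue.

Call:
arm_command(
  series=[
    {"x": 0, "y": 8, "z": 0, "rx": 0, "ry": 0, "rz": 0},
    {"x": 0, "y": 16, "z": 0, "rx": 0, "ry": 0, "rz": 0},
    {"x": 0, "y": 24, "z": 0, "rx": 0, "ry": 0, "rz": 0},
    {"x": 0, "y": 32, "z": 0, "rx": 0, "ry": 0, "rz": 0},
    {"x": 0, "y": 40, "z": 0, "rx": 0, "ry": 0, "rz": 0},
    {"x": 0, "y": 48, "z": 0, "rx": 0, "ry": 0, "rz": 0},
    {"x": 0, "y": 56, "z": 0, "rx": 0, "ry": 0, "rz": 0},
    {"x": 0, "y": 64, "z": 0, "rx": 0, "ry": 0, "rz": 0},
    {"x": 0, "y": 72, "z": 0, "rx": 0, "ry": 0, "rz": 0},
    {"x": 0, "y": 80, "z": 0, "rx": 0, "ry": 0, "rz": 0},
  ],
)

```text
time: 16.2
tool_pos: [0.5729, -0.1799, 0.1449]
tool_rot: [-3.14, -0.872, 0.668]
contact_force: [-9.6, 0.3, -0.1]
opening: 0.0176
grip_force: 50.0
```

Call:
arm_command(
  series=[
    {"x": 0, "y": 8, "z": 0, "rx": 0, "ry": 0, "rz": 0},
    {"x": 0, "y": 16, "z": 0, "rx": 0, "ry": 0, "rz": 0},
    {"x": 0, "y": 24, "z": 0, "rx": 0, "ry": 0, "rz": 0},
    {"x": 0, "y": 32, "z": 0, "rx": 0, "ry": 0, "rz": 0},
    {"x": 0, "y": 40, "z": 0, "rx": 0, "ry": 0, "rz": 0},
    {"x": 0, "y": 48, "z": 0, "rx": 0, "ry": 0, "rz": 0},
    {"x": 0, "y": 56, "z": 0, "rx": 0, "ry": 0, "rz": 0},
    {"x": 0, "y": 64, "z": 0, "rx": 0, "ry": 0, "rz": 0},
  ],
)

```text
time: 17.0
tool_pos: [0.6123, -0.2303, 0.1446]
tool_rot: [-3.139, -0.871, 0.667]
contact_force: [-10.0, -0.0, -0.7]
opening: 0.0179
grip_force: 50.0
```

```bash
python3 - <<'E'
from ik import *
log()
p=shot('wrist');marks(p,['shard1','scraper'])
s=shot('side');marks(s,['shard1','scraper'])
t=shot('top');marks(t,['shard1','scraper'])
c=t['pixels'][150:260,320:430];b=s['pixels'][120:340,220:440]
cv2.imwrite('pics/c6.png',np.hstack([cv2.resize(c,(320,320)),cv2.resize(b,(320,320))]))
E
```

```text
t 17.0 [-0.782  0.718  1.62   1.085  1.034 -0.586] [ 612.3 -230.3  144.6] [-3.139 -0.871  0.667] F [-10.   -0.   -0.7]
shard1 []
scraper [([658, -197, 65], 0.73)]
shard1 [([462, 28, -1], 0.71)]
scraper [([655, -202, 65], 0.59)]
shard1 [([711, -287, 31], 0.49), ([672, -226, 62], 0.37)]
scraper [([657, -200, 66], 0.45)]
```

View pics/c6.png

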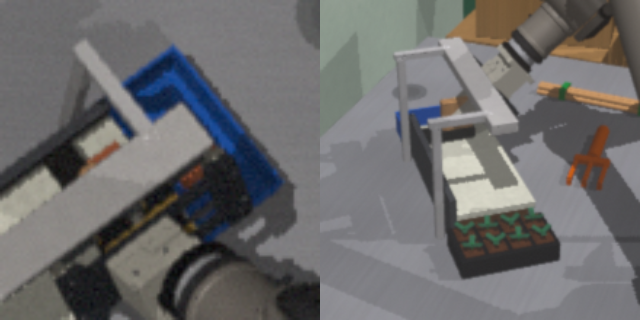

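The top crop shows one shard still on the slab at (100,160) by the stop and one already in the tray at (195,180). The side crop shows a clean slab behind the scraper. I'll push the rest off.

Call:
arm_command(
  series=[
    {"x": -0.6, "y": 6, "z": -0.8, "rx": 0, "ry": 0, "rz": 0},
    {"x": -0.6, "y": 14, "z": -0.8, "rx": 0, "ry": 0, "rz": 0},
    {"x": -0.6, "y": 22, "z": -0.8, "rx": 0, "ry": 0, "rz": 0},
    {"x": -0.6, "y": 30, "z": -0.8, "rx": 0, "ry": 0, "rz": 0},
    {"x": -0.6, "y": 38, "z": -0.8, "rx": 0, "ry": 0, "rz": 0},
    {"x": -0.6, "y": 46, "z": -0.8, "rx": 0, "ry": 0, "rz": 0},
    {"x": -0.6, "y": 54, "z": -0.8, "rx": 0, "ry": 0, "rz": 0},
    {"x": -0.6, "y": 60, "z": -0.8, "rx": 0, "ry": 0, "rz": 0},
    {"x": -0.6, "y": 66, "z": -0.8, "rx": 0, "ry": 0, "rz": 0},
    {"x": -0.6, "y": 70, "z": -0.8, "rx": 0, "ry": 0, "rz": 0},
    {"x": -0.6, "y": 70, "z": -0.8, "rx": 0, "ry": 0, "rz": 0},
  ],
)

```text
time: 18.55
tool_pos: [0.6558, -0.2861, 0.1455]
tool_rot: [3.141, -0.872, 0.669]
contact_force: [-3.9, -1.9, -1.7]
opening: 0.0175
grip_force: 50.0
```

```bash
python3 - <<'E'
from ik import *
log()
s=shot('side');marks(s,['shard1','scraper'])
t=shot('top');marks(t,['shard1','scraper'])
for P in(slabp(20,-150,70),slabp(-130,-150,70),slabp(-130,-130,120)):
    T,Rt=tcp_for(P,yaw);plan(T,Rt)
c=t['pixels'][150:260,320:430];b=s['pixels'][150:260,240:350]
cv2.imwrite('pics/c7.png',np.hstack([cv2.resize(c,(400,400)),cv2.resize(b,(400,400))]))
E
```

```text
t 18.55 [-0.797  0.809  1.404  1.021  1.104 -0.47 ] [ 655.8 -286.1  145.5] [ 3.141 -0.872  0.669] F [-3.9 -1.9 -1.7]
shard1 [([684, -263, 119], 0.73)]
scraper [([702, -253, 69], 0.82)]
shard1 []
scraper [([585, -140, 1], 0.56), ([702, -255, 64], 0.5)]
shift [ 7.4 -6.9 -0.4] turn [0.05 0.03 0.05] rows>= 0.2
shift [ -89.    -6.9 -115.3] turn [0.05 0.03 0.05] rows>= 2.9
shift [ -50.7  -26.8 -147.4] turn [0.05 0.03 0.05] rows>= 3.2
```

View pics/c7.png

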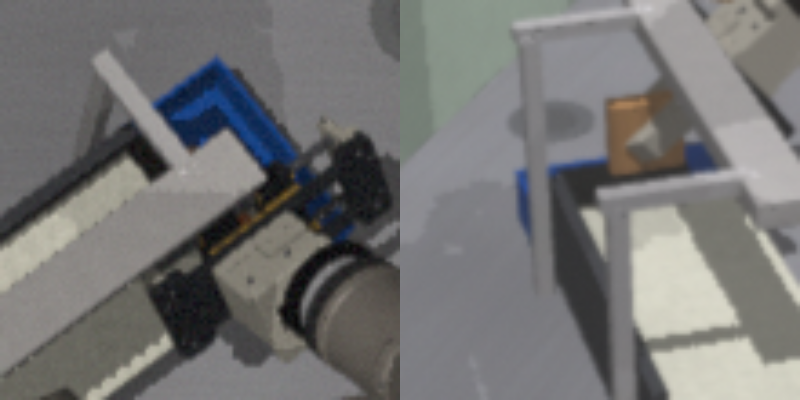

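The slab looks clean in both crops, with the scraper past its end. I'll retract out from under the bar and check the tray.

Call:
arm_command(
  series=[
    {"x": 0, "y": -5, "z": -2, "rx": 0, "ry": 0, "rz": 0},
    {"x": -4, "y": -7, "z": -8, "rx": 0, "ry": 0, "rz": 0},
    {"x": -15, "y": -7, "z": -26, "rx": 0, "ry": 0, "rz": 0},
    {"x": -33, "y": -7, "z": -48, "rx": 0, "ry": 0, "rz": 0},
    {"x": -52, "y": -7, "z": -70, "rx": 0, "ry": 0, "rz": 0},
    {"x": -70, "y": -7, "z": -93, "rx": 0, "ry": 0, "rz": 0},
    {"x": -89, "y": -7, "z": -115, "rx": 0, "ry": 0, "rz": 0},
    {"x": -70, "y": -17, "z": -131, "rx": 0, "ry": 0, "rz": 0},
    {"x": -51, "y": -27, "z": -147, "rx": 0, "ry": 0, "rz": 0},
    {"x": -51, "y": -27, "z": -147, "rx": 0, "ry": 0, "rz": 0},
    {"x": -51, "y": -27, "z": -147, "rx": 0, "ry": 0, "rz": 0},
  ],
)

```text
time: 19.95
tool_pos: [0.5247, -0.3547, 0.2017]
tool_rot: [3.137, -0.872, 0.67]
contact_force: [0.5, -0.6, -2.1]
opening: 0.018
grip_force: 50.0
```

```bash
python3 - <<'E'
from ik import *
log()
P=[shot(c) for c in('side','top','wrist')]
for p in P: marks(p,['shard1','scraper','catch_tray','saucer'])
p=P[2]
q=np.array(observe()['qpos'])
W=[(slabp(-130,130,120),yaw),(slabp(-90,230,120),yaw),(slabp(-40,330,120),yaw),((415,250,115),1.05),((452,368,80),1.342)]
for Q,ps in W:
    T,Rt=tcp_for(Q,ps); q,e=ik(T,Rt,q); print(np.round(Q),np.round(q,2),e.round(1)); plan(T,Rt)
c=P[1]['pixels'][150:310,230:430]
cv2.imwrite('pics/c8.png',np.hstack([cv2.resize(p['pixels'],(480,360)),cv2.resize(c,(320,256)).repeat(1,0) if 0 else cv2.copyMakeBorder(cv2.resize(c,(320,256)),0,104,0,0,cv2.BORDER_CONSTANT)]))
E
```

```text
t 19.95 [-1.032  0.669  1.513  0.917  1.276 -0.56 ] [ 524.7 -354.7  201.7] [ 3.137 -0.872  0.67 ] F [ 0.5 -0.6 -2.1]
shard1 []
scraper [([567, -320, 122], 0.82)]
catch_tray [([717, -295, -3], 0.93)]
saucer [([448, 367, 0], 0.61)]
shard1 [([718, -299, 16], 0.4), ([701, -283, 30], 0.38)]
scraper [([572, -321, 118], 0.81)]
catch_tray [([717, -300, 2], 0.7), ([719, -300, 16], 0.44)]
saucer [([455, 370, 0], 0.65)]
shard1 [([720, -300, 15], 0.97), ([698, -255, 34], 0.84), ([701, -281, 31], 0.77)]
scraper [([571, -321, 124], 0.94)]
catch_tray []
saucer [([699, -255, 33], 0.74), ([466, 22, -4], 0.16)]
[ 407. -116.  120.] [-1.13  0.32  2.22  0.98  1.12 -0.91] 0.0
shift [   0.4 -259.8   -0.6] turn [0.02 0.02 0.05] rows>= 5.2
[377. -13. 120.] [-1.06  0.19  2.46  1.07  1.04 -0.99] 0.0
shift [  26.2 -359.8   30. ] turn [0.02 0.02 0.05] rows>= 7.2
[354.  97. 120.] [-0.82  0.07  2.64  1.3   0.91 -1.01] 0.0
shift [  58.5 -459.8   68.3] turn [0.02 0.02 0.05] rows>= 9.4
[415 250 115] [-0.15  0.27  2.35  1.46  0.8  -0.87] 0.0
shift [ 149.  -522.1  183.7] turn [ 16.83   0.03 -14.06] rows>= 11.5
[452 368  80] [ 0.12  0.5   2.07  1.4   0.82 -0.8 ] 0.0
shift [ 193.1 -578.   290.6] turn [ 29.64   0.04 -24.82] rows>= 13.5
```

View pics/c8.png

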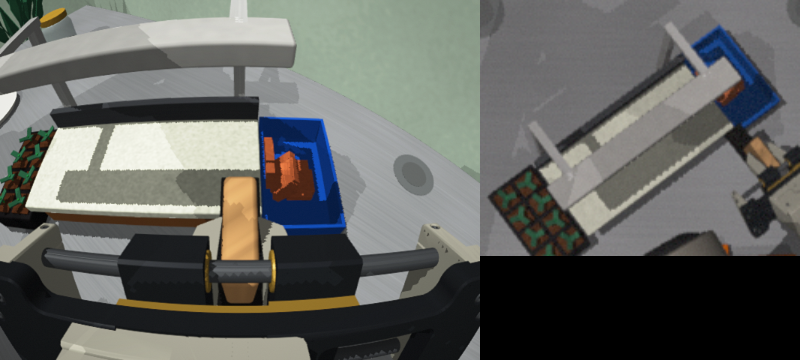

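The wrist view shows all three shards inside the blue tray at (290,170), one leaning on the near wall. The slab is empty and the seedlings and lamp are untouched. Returning the scraper now.

Call:
arm_command(
  series=[
    {"x": 0, "y": -15, "z": 0, "rx": 0, "ry": 0, "rz": 0},
    {"x": 0, "y": -45, "z": 0, "rx": 0, "ry": 0, "rz": 0},
    {"x": 0, "y": -75, "z": 0, "rx": 0, "ry": 0, "rz": 0},
    {"x": 0, "y": -105, "z": 0, "rx": 0, "ry": 0, "rz": 0},
    {"x": 0, "y": -135, "z": 0, "rx": 0, "ry": 0, "rz": 0},
    {"x": 0, "y": -165, "z": 0, "rx": 0, "ry": 0, "rz": 0},
    {"x": 0, "y": -195, "z": 0, "rx": 0, "ry": 0, "rz": 0},
    {"x": 0, "y": -225, "z": 0, "rx": 0, "ry": 0, "rz": 0},
    {"x": 0, "y": -255, "z": 0, "rx": 0, "ry": 0, "rz": 0},
    {"x": 7, "y": -285, "z": 8, "rx": 0, "ry": 0, "rz": 0},
    {"x": 15, "y": -315, "z": 17, "rx": 0, "ry": 0, "rz": 0},
    {"x": 23, "y": -345, "z": 26, "rx": 0, "ry": 0, "rz": 0},
    {"x": 31, "y": -375, "z": 36, "rx": 0, "ry": 0, "rz": 0},
    {"x": 41, "y": -405, "z": 47, "rx": 0, "ry": 0, "rz": 0},
    {"x": 50, "y": -435, "z": 58, "rx": 0, "ry": 0, "rz": 0},
    {"x": 58, "y": -460, "z": 68, "rx": 0, "ry": 0, "rz": 0},
    {"x": 58, "y": -460, "z": 68, "rx": 0, "ry": 0, "rz": 0},
    {"x": 58, "y": -460, "z": 68, "rx": 0, "ry": 0, "rz": 0},
  ],
)

```text
time: 22.5
tool_pos: [0.3104, 0.0621, 0.2016]
tool_rot: [3.137, -0.872, 0.672]
contact_force: [0.7, -0.6, -1.8]
opening: 0.0179
grip_force: 50.0
```

```bash
python3 - <<'E'
from ik import *
log()
for Q,ps in [((415,250,115),1.05),((452,368,80),1.342),((452,368,30),1.342)]:
    T,Rt=tcp_for(Q,ps); plan(T,Rt)
E
```

```text
t 22.5 [-0.819  0.065  2.643  1.302  0.913 -1.018] [310.4  62.1 201.6] [ 3.137 -0.872  0.672] F [ 0.7 -0.6 -1.8]
shift [ 90.8 -62.  115.7] turn [ 16.85   0.05 -13.93] rows>= 3.2
shift [ 135.1 -117.9  222.6] turn [ 29.66   0.08 -24.69] rows>= 5.7
shift [  96.8 -118.   254.7] turn [ 29.66   0.08 -24.69] rows>= 5.9
```

Call:
arm_command(
  series=[
    {"x": 15, "y": -10, "z": 19, "rx": 2.8, "ry": 0, "rz": -2.3},
    {"x": 30, "y": -21, "z": 39, "rx": 5.6, "ry": 0, "rz": -4.6},
    {"x": 45, "y": -31, "z": 58, "rx": 8.4, "ry": 0, "rz": -7},
    {"x": 60, "y": -41, "z": 77, "rx": 11.2, "ry": 0, "rz": -9.3},
    {"x": 76, "y": -52, "z": 97, "rx": 14, "ry": 0, "rz": -11.6},
    {"x": 91, "y": -62, "z": 116, "rx": 16.9, "ry": 0, "rz": -13.9},
    {"x": 102, "y": -76, "z": 142, "rx": 20, "ry": 0, "rz": -16.6},
    {"x": 113, "y": -90, "z": 169, "rx": 23.3, "ry": 0, "rz": -19.3},
    {"x": 124, "y": -104, "z": 196, "rx": 26.5, "ry": 0, "rz": -22},
    {"x": 135, "y": -118, "z": 223, "rx": 29.7, "ry": 0, "rz": -24.7},
    {"x": 120, "y": -118, "z": 236, "rx": 29.7, "ry": 0, "rz": -24.7},
    {"x": 107, "y": -118, "z": 246, "rx": 29.7, "ry": 0, "rz": -24.7},
    {"x": 97, "y": -118, "z": 255, "rx": 29.7, "ry": 0, "rz": -24.7},
    {"x": 97, "y": -118, "z": 255, "rx": 29.7, "ry": 0, "rz": -24.7},
    {"x": 97, "y": -118, "z": 255, "rx": 29.7, "ry": 0, "rz": -24.7},
    {"x": 97, "y": -118, "z": 255, "rx": 29.7, "ry": 0, "rz": -24.7},
  ],
)

```text
time: 24.1
tool_pos: [0.4406, 0.3138, 0.1121]
tool_rot: [-3.14, -0.873, 1.339]
contact_force: [-1.0, -0.4, -1.3]
opening: 0.018
grip_force: 50.0
```

```bash
python3 - <<'E'
from fit import *
from ik import tcp_for
log()
V=[]
for c in('side','top'):
    p=shot(c); marks(p,['saucer','scraper','scraper_front','scraper_grip']); V.append((p,None))
p=shot('wrist'); marks(p,['saucer','scraper'])
for z in(12,8): 
    T,Rt=tcp_for((452,368,z),1.342); plan(T,Rt)
E
```

```text
t 24.1 [ 0.121  0.61   2.094  1.524  0.805 -0.984] [440.6 313.8 112.1] [-3.14  -0.873  1.339] F [-1.  -0.4 -1.3]
saucer [([449, 369, -1], 0.83)]
scraper [([453, 368, 34], 0.82)]
scraper_front [([464, 412, 44], 0.85)]
scraper_grip [([449, 350, 88], 0.84), ([450, 370, 1], 0.23)]
saucer [([454, 369, 0], 0.93)]
scraper [([452, 366, 31], 0.82)]
scraper_front [([461, 417, 41], 0.56)]
scraper_grip [([452, 352, 83], 0.82), ([398, -320, -3], 0.23)]
saucer []
scraper [([454, 367, 30], 0.65), ([702, 371, 0], 0.31)]
shift [-13.9  -0.2  11.4] turn [-0.06 -0.   -0.12] rows>= 0.4
shift [-17.   -0.2  13.9] turn [-0.06 -0.   -0.12] rows>= 0.4
```

Call:
arm_command(
  series=[
    {"x": -5, "y": 0, "z": 4, "rx": 0, "ry": 0, "rz": 0},
    {"x": -10, "y": 0, "z": 8, "rx": 0, "ry": 0, "rz": 0},
    {"x": -14, "y": 0, "z": 11.4, "rx": 0, "ry": 0, "rz": 0},
    {"x": -15.5, "y": 0, "z": 12.7, "rx": 0, "ry": 0, "rz": 0},
    {"x": -17, "y": 0, "z": 13.9, "rx": 0, "ry": 0, "rz": 0},
    {"x": -17, "y": 0, "z": 13.9, "rx": 0, "ry": 0, "rz": 0},
  ],
)

```text
time: 25.35
tool_pos: [0.4395, 0.3138, 0.0892]
tool_rot: [-3.137, -0.873, 1.338]
contact_force: [0.2, -0.1, -1.5]
opening: 0.018
grip_force: 50.0
```

Call:
arm_command(
  series=[
    {"x": -0.8, "y": 0, "z": 0.6, "rx": 0, "ry": 0, "rz": 0},
    {"x": -0.8, "y": 0, "z": 0.6, "rx": 0, "ry": 0, "rz": 0},
    {"x": -0.8, "y": 0, "z": 0.6, "rx": 0, "ry": 0, "rz": 0},
  ],
)

```text
time: 25.65
tool_pos: [0.4396, 0.3138, 0.0887]
tool_rot: [-3.139, -0.873, 1.339]
contact_force: [-0.6, 0.4, -1.9]
opening: 0.0179
grip_force: 50.0
```

Call:
arm_command(
  squeeze=12,
  series=[
    {"x": -0.5, "y": 0, "z": 0.4, "rx": 0, "ry": 0, "rz": 0},
    {"x": -0.5, "y": 0, "z": 0.4, "rx": 0, "ry": 0, "rz": 0},
    {"x": -0.5, "y": 0, "z": 0.4, "rx": 0, "ry": 0, "rz": 0},
  ],
)

```text
time: 25.95
tool_pos: [0.4397, 0.3138, 0.0882]
tool_rot: [-3.139, -0.873, 1.339]
contact_force: [-0.8, -2.6, 3.2]
opening: 0.0179
grip_force: 12.0
```

Call:
arm_command(
  series=[
    {"x": -0.5, "y": 0, "z": 0.4, "rx": 0, "ry": 0, "rz": 0},
    {"x": -0.5, "y": 0, "z": 0.4, "rx": 0, "ry": 0, "rz": 0},
    {"x": -0.5, "y": 0, "z": 0.4, "rx": 0, "ry": 0, "rz": 0},
  ],
)

```text
time: 26.25
tool_pos: [0.4396, 0.3138, 0.0881]
tool_rot: [-3.139, -0.875, 1.339]
contact_force: [-3.3, -5.7, 8.7]
opening: 0.0181
grip_force: 12.0
```

Seated on the saucer. I'll open the fingers and retreat straight back.

Call:
arm_command(
  hand=60,
  series=[
    {"x": 0, "y": 0, "z": 0, "rx": 0, "ry": 0, "rz": 0},
    {"x": 0, "y": 0, "z": 0, "rx": 0, "ry": 0, "rz": 0},
    {"x": 0, "y": 0, "z": 0, "rx": 0, "ry": 0, "rz": 0},
    {"x": 0, "y": 0, "z": 0, "rx": 0, "ry": 0, "rz": 0},
    {"x": 0, "y": 0, "z": 0, "rx": 0, "ry": 0, "rz": 0},
    {"x": 0, "y": 0, "z": 0, "rx": 0, "ry": 0, "rz": 0},
    {"x": 0, "y": 0, "z": -8, "rx": 0, "ry": 0, "rz": 0},
    {"x": 0, "y": 0, "z": -25, "rx": 0, "ry": 0, "rz": 0},
    {"x": 0, "y": 0, "z": -50, "rx": 0, "ry": 0, "rz": 0},
    {"x": 0, "y": 0, "z": -80, "rx": 0, "ry": 0, "rz": 0},
    {"x": 0, "y": 0, "z": -110, "rx": 0, "ry": 0, "rz": 0},
    {"x": 0, "y": 0, "z": -110, "rx": 0, "ry": 0, "rz": 0},
    {"x": 0, "y": 0, "z": -110, "rx": 0, "ry": 0, "rz": 0},
  ],
)

```text
time: 27.55
tool_pos: [0.4209, 0.2312, 0.1584]
tool_rot: [-3.14, -0.873, 1.339]
contact_force: [0.4, -0.6, 0.5]
opening: 0.0598
grip_force: 0.0
```

```bash
python3 - <<'E'
from fit import *
log()
V=[]
for c in('side','top'):
    p=shot(c); marks(p,['saucer','scraper','scraper_front','scraper_grip','shard1']); r=trace(p,'scraper'); V.append((p,r[0]['pixels']))
r=fit(V,SCR,[452,368,7,134]); print(np.round(r.x,1),r.fun)
p=shot('wrist'); marks(p,['saucer','scraper','scraper_front','scraper_grip'])
E
```

```text
t 27.55 [-0.09   0.466  2.168  1.29   0.91  -0.914] [420.9 231.2 158.4] [-3.14  -0.873  1.339] F [ 0.4 -0.6  0.5]
saucer [([450, 369, 1], 0.86), ([393, -318, 0], 0.56)]
scraper [([452, 366, 9], 0.7)]
scraper_front [([465, 417, 18], 0.68), ([449, 352, 63], 0.24)]
scraper_grip [([449, 351, 64], 0.82)]
shard1 []
saucer [([453, 372, 4], 0.59)]
scraper [([450, 367, 6], 0.96)]
scraper_front [([462, 413, 19], 0.83)]
scraper_grip [([448, 350, 59], 0.78), ([455, 369, 2], 0.7), ([462, 24, 2], 0.2)]
shard1 [([701, -282, 30], 0.45), ([717, -300, 17], 0.4)]
[452.2 367.2   4.3 133.1] 0.1510641687895682
saucer []
scraper [([454, 368, 11], 0.58)]
scraper_front [([462, 413, 18], 0.65)]
scraper_grip [([448, 350, 57], 0.56)]
```

```bash
python3 -c "
from cell import *
print(hand_in())"
```

```text
the job is handed in; nothing more can be done
None
```

The job is handed in at about 28 s of the 72 s allowed: the scraper touched the back stop, all three shards were wiped into the blue tray (one leans on its near wall), and the scraper stands upright on the saucer; the verdict was not reported.

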